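# Change the spacer pack on a mould's stud fixture

### The arm

A 6-joint arm with a two-finger parallel gripper is mounted at the origin on the work surface. World frame = base frame: x ahead of the robot, y to its left, z up, the work surface at z = 0. Lengths are in m, angles in rad, forces in N, time in s.
With the tool pointing down it reaches from about 0.375 to 0.975 m from the base axis. Payload 3.8 kg.
Tool frame: the origin (TCP) lies midway between the tips of the shut fingers; the grasp point (between the pads) lies 19 mm behind it; x points along the fingers, y is the direction in which the jaws open and shut, and the axes are right-handed (so a half turn about x gives the same grasp; the last joint's range is limited). The gripper opens to 88 mm and grips with 3 to 60 N. Pads are 18 mm wide; open, the fingers measure 123 mm over their backs; the gripper's body (75 mm by 187 mm) begins 45 mm behind the grasp point.
Start: joints at [-1.231, 0.264, 1.604, -0, 1.274, -0.037], TCP at [0.248, -0.628, 0.239] pointing down, gripper open.
Joint ranges: [-2.63, 2.63], [-0.94, 2.18], [0.31, 2.57], [-1.31, 4.45], [0, 2.66], [-2.55, 2.55]. Speed limits (rad/s): [2.57, 2.57, 3.14, 3.14, 3.14, 3.14].

### API

Orientations are given as a rotation vector (axis times angle).
In Python, from cell import manip, inverse_kinematics, cams, order gives the robot as it stands. Calls block until the motion is done:
- manip.move_pose(position, orientation): joint-space move of the TCP to a pose.
- manip.move_linear(position, rate=0.15, rot=None): straight line of the TCP; rot=None keeps the orientation; rate is the mean speed in m/s.
- manip.set_joints(angles): joint-space move.
- manip.set_gripper(opening, force=None): finger opening in m; force is the grip in N (None keeps the last); returns when the fingers have stopped.
- manip.dwell(seconds).
- inverse_kinematics(position, orientation): joint angles nearest the present ones, or None.
- manip.state(): the state.
- cams.capture(name): name is "scene" or "top" or "wrist"; returns a dict with "image" (420x560x3 uint8, blue, green, red), "z_map" (420x560 float32, m along the optical axis (not along the pixel's ray), 0 where there is no reading), "intrinsics" (3x3 intrinsics, pixels), "position" and "orientation" of the camera in the world; the wrist camera has in their place "T_tool_cam" (4x4, takes a point from camera to tool coordinates, whose origin is the TCP and whose axes are the tool frame's). Camera axes: x right, y down, z forward; pixel columns grow to the right and rows downward; lengths in m; the calibration is good to about 2 mm. A picture is of the moment at which its call begins: read the wrist's pose just before it.
A pose or a line that the arm cannot do raises manip.IKError and nothing moves.
- order.close_job(): hands the job in, once; it reports no verdict.
The state is a dict: "clock": time; "joint_pos": joint angles; "joint_velocities": joint speeds; "tau": joint torques, N m; "tool_pos": TCP position; "tcp_rot": TCP orientation; "contact_force": force on the tool from outside, world axes, zero at the start; "moment": the same for the moment, N m; "gripper_width": finger opening in m.
Only numpy, scipy, OpenCV 4.12 (cv2) and the standard library are available. Lean on these libraries where they do the work, as an engineer would, in place of code of your own. Each camera call takes 0.05 s, during which the arm holds its last target.

### The job

Lift the yellow clamp plate off the three studs and set it aside on the bench, take off both rusty worn spacers and lay them flat in the red tray, then slide every new grey spacer onto the studs, in any order, and put the yellow plate back on last, all flat on one another. Do not drop a disc down the studs: lower it until you feel it rest on what is beneath, then let go. Leave the tin, the bar and the pot alone.

Things in the scene. Friction and masses are not known exactly. Their poses are not given: they have to be found in the camera images.
- fixture: Fixed stud fixture: a grey 130 mm square plate 12 mm thick, on it a round boss 54 mm across whose flat top is 25 mm above the bench, and from that three upright 8 mm studs on a 20 mm radius at 0, 120 and 240 degrees from the fixture's +x. Studs are straight for 54 mm above the boss, then a tapered nose to the tip at 62 mm (87 mm above the bench). Origin: centre of the plate's underside on the bench; z up. Discs resting on it lie above the 25 mm level.
- worn1: Rust-brown worn spacer disc, 10 mm thick, about 0.23 kg: round plate 68 mm across with two milled flats 60 mm apart (the faces at its own +y and -y; grip it there), and three 11 mm through holes on a 20 mm radius at 0, 120 and 240 degrees from its own +x. Origin: centre of its underside; z is up. At the start it lies on the studs, at the bottom, on the boss.
- worn2: Rust-brown worn spacer disc, 10 mm thick, about 0.23 kg: round plate 68 mm across with two milled flats 60 mm apart (the faces at its own +y and -y; grip it there), and three 11 mm through holes on a 20 mm radius at 0, 120 and 240 degrees from its own +x. Origin: centre of its underside; z is up. At the start it lies on the studs, on top of worn1 and under the clamp plate.
- clamp_plate: Yellow clamp plate, 12 mm thick, 0.2 to 0.4 kg: round plate 68 mm across with two milled flats 60 mm apart (the faces at its own +y and -y; grip it there), and three 11 mm through holes on a 20 mm radius at 0, 120 and 240 degrees from its own +x. Origin: centre of its underside; z is up. At the start it lies on the studs, on top of the two worn spacers.
- tray: Fixed red tray for scrap, 190 mm square outside and 22 mm high, walls and floor 5 mm thick. Origin: centre of its underside; sides along its x and y.
- tin: Bystander: teal tin 60 mm across, 95 mm high, loose. Origin: centre of its underside. Leave alone.
- bar: Bystander: steel bar 30 x 120 x 25 mm, loose. Origin: centre of its underside. Leave alone.
- pot: Bystander: yellow pot 72 mm across, 70 mm high, loose. Origin: centre of its underside. Leave alone.
- spacer1: New bright grey metal spacer disc, 0.15 to 0.45 kg, 9 to 14 mm thick (not marked; each new spacer has its own thickness). May be absent. A round plate 68 mm across with two milled flats 60 mm apart (the faces at its own +y and -y; grip it there), and three 11 mm through holes on a 20 mm radius at 0, 120 and 240 degrees from its own +x. Origin: centre of its underside; z is up. It lies flat on the bench at the start
- spacer2: New bright grey metal spacer disc, 0.15 to 0.45 kg, 9 to 14 mm thick (not marked; each new spacer has its own thickness). May be absent. A round plate 68 mm across with two milled flats 60 mm apart (the faces at its own +y and -y; grip it there), and three 11 mm through holes on a 20 mm radius at 0, 120 and 240 degrees from its own +x. Origin: centre of its underside; z is up. It lies flat on the bench at the start
- spacer3: New bright grey metal spacer disc, 0.15 to 0.45 kg, 9 to 14 mm thick (not marked; each new spacer has its own thickness). May be absent. A round plate 68 mm across with two milled flats 60 mm apart (the faces at its own +y and -y; grip it there), and three 11 mm through holes on a 20 mm radius at 0, 120 and 240 degrees from its own +x. Origin: centre of its underside; z is up. It lies flat on the bench at the start
- spacer4: New bright grey metal spacer disc, 0.15 to 0.45 kg, 9 to 14 mm thick (not marked; each new spacer has its own thickness). May be absent. A round plate 68 mm across with two milled flats 60 mm apart (the faces at its own +y and -y; grip it there), and three 11 mm through holes on a 20 mm radius at 0, 120 and 240 degrees from its own +x. Origin: centre of its underside; z is up. It lies flat on the bench at the start
Mind the look-alikes: they are no part of the job. Leave any blue, orange or turquoise look-alike of the spacer3 alone.

How it is judged:
By the outcome, as a careful person would: the job done as asked, in the order asked, and still so for the second after the job is handed in, with the robot touching nothing.
Of spacer1, spacer2, spacer3, spacer4 only 2 to 4 are there at a start; the rules pass over those that are not, and their reading is None.
At some moment in a run one of spacer1, spacer2, spacer3, spacer4, clamp_plate may be knocked a few centimetres aside while the robot is not near it.
It also fails if it takes over 210 s, if anything falls off the work surface, if the arm or the gripper's body presses on something with over 40 N, if the wrist force passes 120 N, or if a joint passes its speed limit or range.

## Working session

There is one attempt and no reset: what is moved stays moved. The work goes in short steps, each a Python script; the robot and the scene stay as the last script left them, time stands still between calls to the robot, and variables do not carry over. Pictures are saved under pics/ and viewed, and the job is handed in when it is done.

```bash
ls; mkdir -p pics; python3 - <<'E'
from cell import manip,cams
import cv2,numpy as np
s=manip.state();print({k:np.round(v,3) for k,v in s.items()})
for n in("scene","top","wrist"):
    c=cams.capture(n);cv2.imwrite(f"pics/{n}0.png",c["image"])
    print(n,c["intrinsics"].tolist(),{k:np.round(v,4).tolist() for k,v in c.items() if k in("position","orientation","T_tool_cam")})
E
```

```text
pics
{'clock': np.float64(0.0), 'joint_pos': array([-1.231,  0.265,  1.605, -0.   ,  1.274, -0.037]), 'joint_velocities': array([-0.   ,  0.001, -0.001, -0.   ,  0.   ,  0.   ]), 'tau': array([-2.0000e-03, -5.0212e+01, -3.5687e+01,  7.3000e-02,  2.9000e-02,
       -0.0000e+00]), 'tool_pos': array([ 0.248, -0.627,  0.237]), 'tcp_rot': array([ 2.016,  0.387, -2.017]), 'contact_force': array([-0.393, -1.236,  0.165]), 'moment': array([ 0.045, -0.043,  0.027]), 'gripper_width': np.float64(0.088)}
scene [[423.7858980803907, 0.0, 277.70222204457536], [0.0, 423.7858980803907, 207.18074331508816], [0.0, 0.0, 1.0]] {'position': [1.1564, 0.4439, 0.6456], 'orientation': [-1.0884, -2.2393, 1.1131]}
top [[382.1235255788428, 0.0, 281.97080705833605], [0.0, 382.1235255788428, 204.16734137143888], [0.0, 0.0, 1.0]] {'position': [0.4054, -0.0374, 0.9402], 'orientation': [-2.1704, 2.1653, -0.17]}
wrist [[345.19321827399807, 0.0, 274.57147178233964], [0.0, 345.19321827399807, 210.68279728226963], [0.0, 0.0, 1.0]] {'T_tool_cam': [[0.0003, -0.2691, 0.9631, -0.1459], [1.0, -0.0008, -0.0005, -0.0013], [0.0009, 0.9631, 0.2691, -0.0701], [0.0, 0.0, 0.0, 1.0]]}
```

View pics/top0.png

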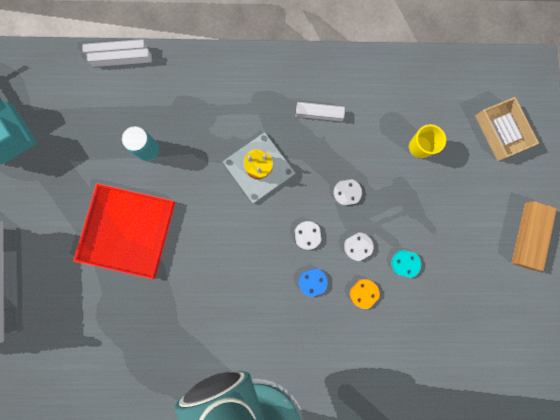

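View pics/scene0.png

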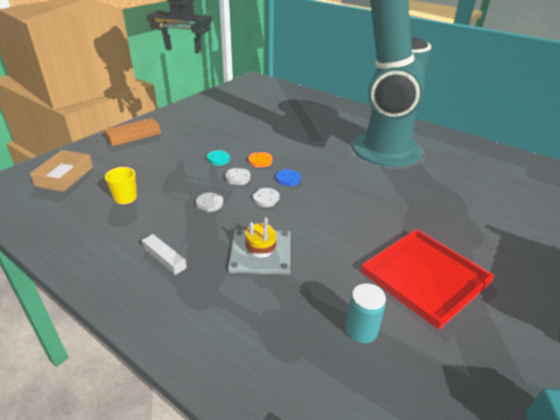

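View pics/wrist0.png

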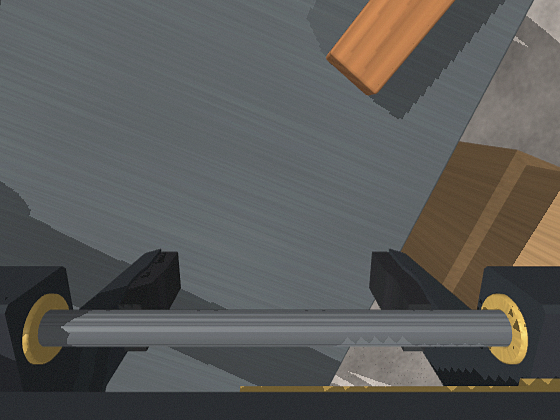

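```bash
cat > h.py <<'E'
from cell import manip,cams,inverse_kinematics,order
import cv2,numpy as np
from scipy.spatial.transform import Rotation as Rn
def Rtool(a):  # tool down, y axis at yaw a
    x=np.array([0,0,-1.]);y=np.array([np.cos(a),np.sin(a),0]);return np.c_[x,y,np.cross(x,y)]
def rv(a): return Rn.from_matrix(Rtool(a)).as_rotvec()
def cap(n):
    s=manip.state();c=cams.capture(n)
    if n=="wrist":
        T=np.eye(4);T[:3,:3]=Rn.from_rotvec(s["tcp_rot"]).as_matrix();T[:3,3]=s["tool_pos"];T=T@c["T_tool_cam"]
        c["R"],c["p"]=T[:3,:3],T[:3,3]
    else:
        c["R"],c["p"]=Rn.from_rotvec(c["orientation"]).as_matrix(),np.array(c["position"])
    return c
def ray(c,uv):
    uv=np.atleast_2d(np.asarray(uv,float));K=c["intrinsics"]
    d=np.c_[(uv[:,0]-K[0,2])/K[0,0],(uv[:,1]-K[1,2])/K[1,1],np.ones(len(uv))]
    return d@c["R"].T
def onplane(c,uv,z):
    d=ray(c,uv);t=(z-c["p"][2])/d[:,2];return c["p"]+d*t[:,None]
def cloud(c):
    h,w=c["z_map"].shape;u,v=np.meshgrid(np.arange(w),np.arange(h))
    return (c["p"]+ray(c,np.c_[u.ravel(),v.ravel()])*c["z_map"].reshape(-1,1)).reshape(h,w,3)
def proj(c,P):
    q=(np.atleast_2d(P)-c["p"])@c["R"];K=c["intrinsics"];return np.c_[q[:,0]/q[:,2]*K[0,0]+K[0,2],q[:,1]/q[:,2]*K[1,1]+K[1,2]]
E
python3 - <<'E'
from h import *
for n in("top","scene"):
    c=cap(n);P=cloud(c)
    hsv=cv2.cvtColor(c["image"],cv2.COLOR_BGR2HSV);H,S,V=cv2.split(hsv)
    print(n,"bench z",np.median(P[250:300,200:260,2]) if n=="top" else "")
    ms={"grey":(S<40)&(V>150),"yellow":(H>22)&(H<35)&(S>150),"red":((H<6)|(H>174))&(S>150)}
    for k,m in ms.items():
        nn,l,st,ce=cv2.connectedComponentsWithStats(m.astype(np.uint8))
        for i in range(1,nn):
            if st[i,4]<80 or (P[l==i][:,0]<-.1).all():continue
            q=P[l==i];q=q[np.isfinite(q).all(1)]
            print(k,np.round(ce[i]),st[i,4],np.round(np.median(q,0),3),"ext",np.round(np.ptp(np.percentile(q,[2,98],axis=0),axis=0),3))
E
```

```text
top bench z 0.00011526640084391637
grey [336.  16.] 5308 [ 1.543 -0.41  -0.751] ext [0.208 1.42  0.018]
grey [76. 28.] 3169 [ 1.446  0.916 -0.75 ] ext [0.117 0.902 0.018]
grey [116.  50.] 1160 [0.91  0.353 0.029] ext [0.066 0.153 0.033]
grey [320. 110.] 601 [ 0.763 -0.158  0.024] ext [0.046 0.116 0.03 ]
grey [507. 128.] 526 [ 0.723 -0.639  0.014] ext [0.073 0.061 0.014]
grey [134. 138.] 504 [0.664 0.275 0.095] ext [0.084 0.076 0.099]
grey [254. 168.] 1573 [0.618 0.008 0.012] ext [0.155 0.136 0.008]
grey [347. 192.] 581 [ 0.557 -0.225  0.011] ext [0.059 0.065 0.016]
grey [307. 235.] 609 [ 0.45  -0.125  0.012] ext [0.064 0.06  0.017]
grey [358. 246.] 636 [ 0.424 -0.249  0.014] ext [0.062 0.068 0.019]
grey [209. 395.] 240 [0.18  0.061 0.297] ext [0.036 0.104 0.07 ]
grey [264. 382.] 94 [ 0.109 -0.023  0.   ] ext [0.017 0.052 0.008]
grey [222. 407.] 240 [0.176 0.042 0.321] ext [0.029 0.078 0.046]
yellow [427. 141.] 899 [ 0.681 -0.424  0.042] ext [0.067 0.081 0.071]
yellow [258. 163.] 543 [ 0.615 -0.005  0.057] ext [0.06  0.061 0.013]
red [124. 231.] 6641 [0.459 0.317 0.005] ext [0.195 0.2
[... 265 characters left out ...]
] ext [0.069 0.056 0.015]
grey [238. 176.] 362 [ 0.427 -0.242  0.012] ext [0.083 0.082 0.018]
grey [266. 197.] 410 [ 0.454 -0.119  0.01 ] ext [0.079 0.072 0.016]
grey [210. 201.] 414 [ 0.561 -0.22   0.01 ] ext [0.07  0.068 0.014]
grey [263. 258.] 1500 [0.647 0.022 0.011] ext [0.153 0.128 0.013]
grey [166. 253.] 711 [ 0.766 -0.145  0.024] ext [0.054 0.127 0.028]
grey [ 66. 373.] 13249 [ 0.914 -0.661 -0.752] ext [0.33  0.9   0.013]
grey [369. 296.] 695 [0.665 0.274 0.094] ext [0.142 0.079 0.098]
yellow [122. 184.] 896 [ 0.682 -0.398  0.047] ext [0.067 0.069 0.069]
yellow [262. 237.] 373 [0.629 0.007 0.056] ext [0.06  0.059 0.01 ]
red [427. 277.] 6934 [0.464 0.322 0.005] ext [0.211 0.203 0.021]
```

```bash
cat >> h.py <<'E'
def yaw(): 
    y=Rn.from_rotvec(manip.state()["tcp_rot"]).as_matrix()[:,1];return np.arctan2(y[1],y[0])
E
python3 - <<'E'
from h import *
print("yaw",yaw())
for a in np.arange(-180,180,30):
    q=inverse_kinematics([.62,-.0,.17],rv(np.radians(a)));print(a,None if q is None else np.round(q,2))
manip.move_pose([.62,0,.19],rv(np.pi/2+np.pi*0)) if inverse_kinematics([.62,0,.19],rv(np.pi/2)) is not None else 0
c=cap("wrist");cv2.imwrite("pics/w1.png",c["image"]);np.savez("w1.npz",**c)
t=cap("top");cv2.imwrite("pics/top1.png",t["image"])
s=manip.state();print(s["clock"],s["tool_pos"],s["contact_force"])
E
```

```text
yaw -1.1940655506476712
-180 None
-150 None
-120 [-0.04  0.21  1.8   0.    1.13  2.05]
-90 [-0.04  0.21  1.8  -0.    1.13  1.53]
-60 [-0.04  0.21  1.8  -0.    1.13  1.01]
-30 [-0.04  0.21  1.8   0.    1.13  0.48]
0 [-0.04  0.21  1.8  -0.    1.13 -0.04]
30 [-0.04  0.21  1.8   0.    1.13 -0.56]
60 [-0.04  0.21  1.8  -0.    1.13 -1.09]
90 [-0.04  0.21  1.8  -0.    1.13 -1.61]
120 [-0.04  0.21  1.8  -0.    1.13 -2.13]
150 None
2.9333 [ 0.62008193 -0.00081071  0.19003329] [-0.48108102 -0.0291319  -1.13600618]
```

View pics/w1.png

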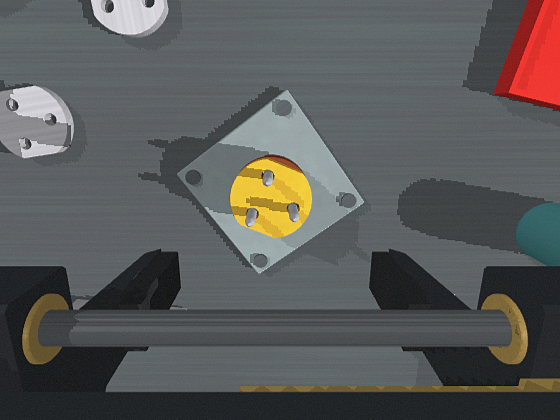

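View pics/top1.png

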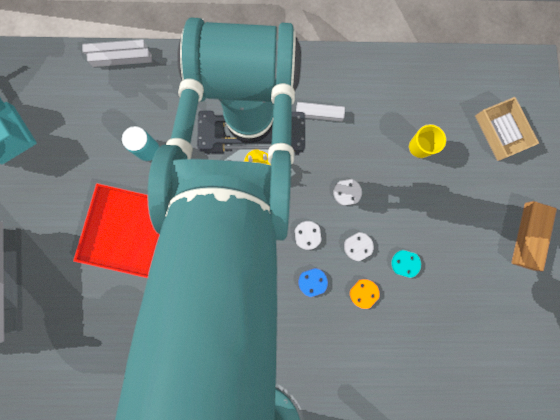

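```bash
python3 - <<'E'
from h import *
c=dict(np.load("w1.npz"));P=cloud(c);z=P[...,2]
print("bench",np.mean(z[100:140,400:460]),np.std(z[100:140,400:460]),"plate",np.median(z[175:185,205:215]),np.std(z[175:185,205:215]))
im=c["image"];H,S,V=cv2.split(cv2.cvtColor(im,cv2.COLOR_BGR2HSV))
m=((H>20)&(H<35)&(S>140)).astype(np.uint8);m[250:]=0
zz=z[m>0];print("yel z",np.median(zz),np.std(zz),np.percentile(zz,[5,95]))
cs,_=cv2.findContours(m,cv2.RETR_EXTERNAL,cv2.CHAIN_APPROX_NONE);k=max(cs,key=cv2.contourArea)[:,0]
W=onplane(c,k,.057);(x,y),r=cv2.minEnclosingCircle(W[:,:2].astype(np.float32));print(x,y,r)
a=np.degrees(np.arctan2(W[:,1]-y,W[:,0]-x));d=np.hypot(W[:,1]-y,W[:,0]-x)
for b in range(-180,180,10):
    s=(a>=b)&(a<b+10);print(b,np.round(d[s].mean()*1e3,1),end="; ")
print()
m2=((z>.006)).astype(np.uint8);m2[300:]=0
n,l,st,ce=cv2.connectedComponentsWithStats(m2);i=l[180,210];mm=(l==i).astype(np.uint8)
cs,_=cv2.findContours(mm,cv2.RETR_EXTERNAL,cv2.CHAIN_APPROX_NONE);k=cs[0][:,0];print(k.min(0),k.max(0))
W=onplane(c,k,.012);print(cv2.minAreaRect((W[:,:2]*1e3).astype(np.float32)))
v=np.clip(z*1000*2.5,0,255).astype(np.uint8)
cv2.imwrite("pics/w1z.png",cv2.resize(cv2.hconcat([im[130:290,160:390],cv2.cvtColor(v,cv2.COLOR_GRAY2BGR)[130:290,160:390]]),None,fx=1.7,fy=1.7,interpolation=0))
E
```

```text
bench 0.0010321115106262128 0.0193842855734573 plate 0.011951727578951715 0.0006815296758108699
yel z 0.05678291404290978 0.01845761733235689 [0.05548432 0.05796714]
0.6191044449806213 -0.002399818040430546 0.03454270958900452
-180 33.7; -170 34.2; -160 34.0; -150 33.9; -140 33.4; -130 33.4; -120 33.5; -110 33.6; -100 33.8; -90 33.8; -80 33.7; -70 34.0; -60 33.8; -50 32.5; -40 30.9; -30 30.3; -20 30.3; -10 31.5; 0 33.5; 10 33.7; 20 34.2; 30 34.1; 40 33.8; 50 33.9; 60 33.7; 70 33.5; 80 33.4; 90 33.3; 100 33.1; 110 33.1; 120 33.2; 130 32.7; 140 31.0; 150 30.2; 160 30.5; 170 31.6; 
[177  89] [363 273]
((619.3463134765625, -2.41552734375), (129.565673828125, 129.1018524169922), 36.1751594543457)
```

View pics/w1z.png

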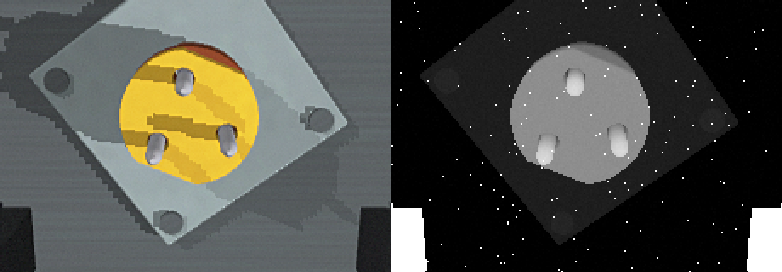

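```bash
cat >> h.py <<'E'
from scipy.optimize import least_squares
def clean(c):
    c["z_map"]=cv2.medianBlur(c["z_map"].astype(np.float32),3);return cloud(c)
def wr(a,m): return (a+m/2)%m-m/2
def disc_fit(W):
    best=None
    o=W.mean(0) if len(W) else 0
    (x,y),r=cv2.minEnclosingCircle((W*1e3).astype(np.float32))
    def f(p):
        d=W*1e3-p[:2];n=np.array([-np.sin(p[2]),np.cos(p[2])])
        return np.maximum(np.hypot(*d.T)-34-p[3],np.abs(d@n)-30-p[3])
    for t in np.radians(np.arange(0,180,22.5)):
        s=least_squares(f,[x,y,t,0],loss="soft_l1",f_scale=.5)
        if best is None or s.cost<best.cost: best=s
    return best.x[:2]/1e3,best.x[2],best.x[3],np.sqrt(np.mean(best.fun**2))
def disc(c,xy,ztop=None,studs=False,R=.05,zr=(.006,.12),vmax=420):
    """c: capture; xy: rough centre. returns centre, flat-yaw(mod pi), ztop, hole yaw..."""
    P=clean(c);near=np.hypot(P[...,0]-xy[0],P[...,1]-xy[1])<R
    near[vmax:]=False
    z=P[...,2]
    if ztop is None:
        zz=z[near&(z>zr[0])&(z<zr[1])];h,e=np.histogram(zz,np.arange(0,.13,.001));i=h.argmax();ztop=np.median(zz[np.abs(zz-e[i]-.0005)<.0015])
    m=(near&(z>ztop-.0025)&(z<ztop+.004)).astype(np.uint8)
    n,l,st,_=cv2.connectedComponentsWithStats(m);m=(l==1+st[1:,4].argmax()).astype(np.uint8)
    k=max(cv2.findContours(m,cv2.RETR_EXTERNAL,cv2.CHAIN_APPROX_NONE)[0],key=len)
    hull=cv2.convexHull(k)
    W=onplane(c,k[:,0],ztop)[:,:2]
    ctr,th,grow,rms=disc_fit(W)
    out=dict(ctr=ctr,flat=th,ztop=ztop,grow=grow,rms=rms)
    f=cv2.fillConvexPoly(np.zeros_like(m),hull,1);f=cv2.erode(f,np.ones((5,5)))
    if studs: hm=(near&(z>ztop+.006)).astype(np.uint8)
    else: hm=((f>0)&(z<ztop-.002)).astype(np.uint8)
    n,l,st,ce=cv2.connectedComponentsWithStats(hm)
    H=[]
    for i in range(1,n):
        if st[i,4]<15: continue
        if studs: p=np.median(P[l==i],0)[:2]
        else: p=onplane(c,ce[i],ztop)[0,:2]
        H.append(p)
    H=np.array(H);out["holes"]=H
    if len(H):
        o=H.mean(0) if len(H)==3 else ctr
        d=H-o;ang=np.arctan2(d[:,1],d[:,0]);y=np.angle(np.exp(3j*ang).mean())/3
        out["hyaw"]=y;out["hr"]=np.hypot(*d.T)
        # full yaw: theta or theta+pi that best matches mod 120
        c2=[th,th+np.pi];e=[abs(wr(q-y,2*np.pi/3)) for q in c2];i=int(np.argmin(e))
        out["yaw"]=wr(c2[i],2*np.pi);out["yerr"]=np.degrees(wr(c2[i]-y,2*np.pi/3))
    return out
def square(c,xy,z0=.012):
    P=clean(c);z=P[...,2];m=((z>.006)&(np.hypot(P[...,0]-xy[0],P[...,1]-xy[1])<.1)).astype(np.uint8)
    n,l,st,_=cv2.connectedComponentsWithStats(m);m=(l==1+st[1:,4].argmax()).astype(np.uint8)
    k=max(cv2.findContours(m,cv2.RETR_EXTERNAL,cv2.CHAIN_APPROX_NONE)[0],key=len)
    return cv2.minAreaRect((onplane(c,k[:,0],z0)[:,:2]*1e3).astype(np.float32))
def show(o):
    print({k:np.round(v,4).tolist() if np.size(v)<9 else v for k,v in o.items()})
E
python3 - <<'E'
from h import *
c=dict(np.load("w1.npz"));print(square(c,(.619,-.002)));o=disc(c,(.619,-.002),studs=True);show(o)
manip.move_pose([.62,0,.19],rv(-np.pi/2))
c=cap("wrist");cv2.imwrite("pics/w2.png",c["image"]);np.savez("w2.npz",**c)
print(square(c,(.619,-.002)));o=disc(c,(.619,-.002),studs=True);show(o);print(manip.state()["clock"])
E
```

```text
((788.8699951171875, 6.25921630859375), (655.548095703125, 213.67831420898438), 89.87096405029297)
{'ctr': [0.6195, -0.0026], 'flat': 1.1765, 'ztop': 0.0568, 'grow': -0.2882, 'rms': 0.2401, 'holes': [[0.598, -0.0044], [0.6254, 0.0154], [0.6291, -0.0181], [0.5974, -0.0048]], 'hyaw': -0.9429, 'hr': [0.0215, 0.0189, 0.0183, 0.0222], 'yaw': 1.1765, 'yerr': 1.4341}
((452.3065490722656, -3.796600341796875), (655.1077880859375, 213.51731872558594), 89.98229217529297)
{'ctr': [0.6202, -0.0024], 'flat': 1.1828, 'ztop': 0.0568, 'grow': -0.3287, 'rms': 0.2435, 'holes': [[0.6337, -0.0179], [0.63, 0.0155], [0.6025, -0.0043], [0.6435, -0.0087]], 'hyaw': -0.8246, 'hr': [0.0206, 0.0204, 0.0177, 0.0241], 'yaw': 1.1828, 'yerr': -4.9845}
5.6333
```

View pics/w2.png

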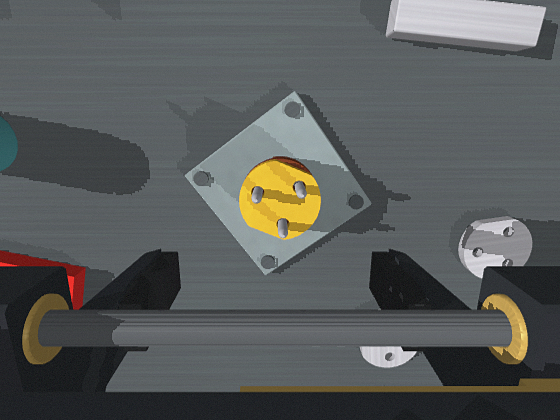

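```bash
cat >> h.py <<'E'
def square(c,xy,z0=.012,vmax=280):
    P=clean(c);z=P[...,2];m=((z>.006)&(z<.1)&(np.hypot(P[...,0]-xy[0],P[...,1]-xy[1])<.1)).astype(np.uint8);m[vmax:]=0
    n,l,st,_=cv2.connectedComponentsWithStats(m);m=(l==1+st[1:,4].argmax()).astype(np.uint8)
    k=max(cv2.findContours(m,cv2.RETR_EXTERNAL,cv2.CHAIN_APPROX_NONE)[0],key=len)
    return cv2.minAreaRect((onplane(c,k[:,0],z0)[:,:2]*1e3).astype(np.float32))
def F(n=3):
    v=[]
    for _ in range(n): v.append(manip.state()["contact_force"]);manip.dwell(.01)
    return np.mean(v,0)
def lower(xy,a,z_start,z_min,step=.001,thr=5.,rate=.03,base=None):
    """step down from z_start until push-up rises by thr; returns stop z"""
    manip.move_linear([*xy,z_start],rate=.12,rot=rv(a));manip.dwell(.1)
    b=F(5) if base is None else base
    z=z_start;f=b
    while z>z_min:
        z-=step;manip.move_linear([*xy,z],rate=rate,rot=rv(a))
        f=F(2)
        if f[2]-b[2]>thr: break
    s=manip.state()
    print("lower stop cmd",round(z,4),"tcp",np.round(s["tool_pos"],4),"dF",np.round(f-b,1),"w",round(s["gripper_width"],4),"t",round(s["clock"],1))
    return s["tool_pos"][2],f-b
def grasp(xy,a,z,force=35,hover=.05,opening=.08,zlift=None):
    manip.set_gripper(opening) if manip.state()["gripper_width"]<opening-.002 else None
    manip.move_pose([*xy,z+hover],rv(a));manip.move_linear([*xy,z],rate=.12,rot=rv(a))
    manip.set_gripper(.05,force);manip.dwell(.1)
    s=manip.state();print("grasp w",round(s["gripper_width"],4),"tcp",np.round(s["tool_pos"],4),"F",np.round(s["contact_force"],1),"t",round(s["clock"],1))
    return s["gripper_width"]
E
python3 - <<'E'
from h import *
for n in("w1","w2"): print(square(dict(np.load(n+".npz")),(.6195,-.0024)))
c=cap("top");P=clean(c);i=c["image"];H,S,V=cv2.split(cv2.cvtColor(i,cv2.COLOR_BGR2HSV))
m=(((H<8)|(H>172))&(S>150)).astype(np.uint8);n,l,st,_=cv2.connectedComponentsWithStats(m);j=1+st[1:,4].argmax()
q=P[(l==j)&(P[...,2]>.016)&(P[...,2]<.026)];print("tray",np.median(q[:,2]),cv2.minAreaRect((q[:,:2]*1e3).astype(np.float32)), "floor",np.median(P[(l==j)&(P[...,2]<.012)][:,2]))
c=cap("scene");P=clean(c);i=c["image"];H,S,V=cv2.split(cv2.cvtColor(i,cv2.COLOR_BGR2HSV))
m=(((H<8)|(H>172))&(S>150)).astype(np.uint8);n,l,st,_=cv2.connectedComponentsWithStats(m);j=1+st[1:,4].argmax()
q=P[(l==j)&(P[...,2]>.016)&(P[...,2]<.026)];print("tray",np.median(q[:,2]),cv2.minAreaRect((q[:,:2]*1e3).astype(np.float32)))
E
```

```text
((619.2353515625, -2.4966888427734375), (129.2906494140625, 129.1018524169922), 36.1751594543457)
((620.4447631835938, -2.43994140625), (129.4521942138672, 129.26846313476562), 36.19187545776367)
tray 0.0208832114109187 ((461.877197265625, 321.85211181640625), (178.62420654296875, 189.5605926513672), 77.40220642089844) floor 0.005154928545730575
tray 0.020384076204868096 ((461.0462951660156, 314.4395446777344), (191.89210510253906, 193.9300994873047), 77.24820709228516)
```

```bash
python3 - <<'E'
from h import *
a=np.radians(-22.4)
FX=[.6198,-.0025]
w=grasp(FX,a,.0485,force=30,hover=.07)
assert .057<w<.063
manip.move_linear([*FX,.13],rate=.12);manip.dwell(.1);print("lift F",F(5),manip.state()["gripper_width"])
c=cap("wrist");cv2.imwrite("pics/w3.png",c["image"]);np.savez("w3.npz",**c)
print(manip.state()["clock"])
E
```

```text
grasp w 0.0597 tcp [ 0.6202 -0.0025  0.0491] F [0.7 0.6 3.6] t 8.2
lift F [-0.26927359 -0.09317566 -2.7800138 ] 0.05981077854380622
9.225
```

View pics/w3.png

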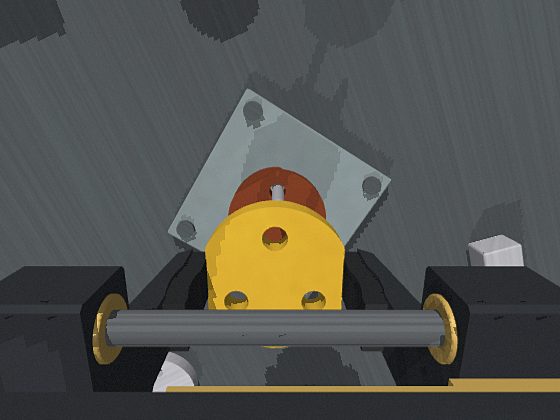

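```bash
python3 - <<'E'
from h import *
a=np.radians(-22.4);xy=[.46,.07]
manip.move_pose([*xy,.06],rv(a))
z,f=lower(xy,a,.010,-.001,thr=4)
manip.set_gripper(.076);manip.dwell(.1)
manip.move_linear([*xy,.11],rate=.2)
c=cap("wrist");cv2.imwrite("pics/w4.png",c["image"]);np.savez("w4.npz",**c)
show(disc(c,xy));print(z,manip.state()["clock"])
manip.move_pose([.62,-.0025,.18],rv(np.radians(90)))
c=cap("wrist");cv2.imwrite("pics/w5.png",c["image"]);np.savez("w5.npz",**c)
show(disc(c,[.62,-.0025],studs=True,zr=(.02,.06),vmax=280))
E
```

```text
lower stop cmd 0.003 tcp [0.4603 0.07   0.0041] dF [-4.2 -0.2 11.1] w 0.0596 t 12.6
{'ctr': [0.4599, 0.0703], 'flat': 1.1743, 'ztop': 0.0118, 'grow': -0.3063, 'rms': 0.2197, 'holes': [[0.4677, 0.0889], [0.4402, 0.0679], [0.4722, 0.0547]], 'hyaw': -0.9161, 'hr': [0.0199, 0.02, 0.0199], 'yaw': 1.1743, 'yerr': -0.2248}
0.004062578103286956 13.8583
{'ctr': [0.6193, -0.0024], 'flat': 0.1464, 'ztop': 0.0448, 'grow': -0.5037, 'rms': 4.0347, 'holes': array([[ 0.59754167, -0.00467908],
       [ 0.62518841,  0.01509391],
       [ 0.62894125, -0.01813256],
       [ 0.61069194, -0.04391618],
       [ 0.61088702,  0.040514  ]]), 'hyaw': -0.8706, 'hr': [0.0219, 0.0184, 0.0185, 0.0424, 0.0437], 'yaw': -2.9952, 'yerr': -1.73}
```

View pics/w4.png

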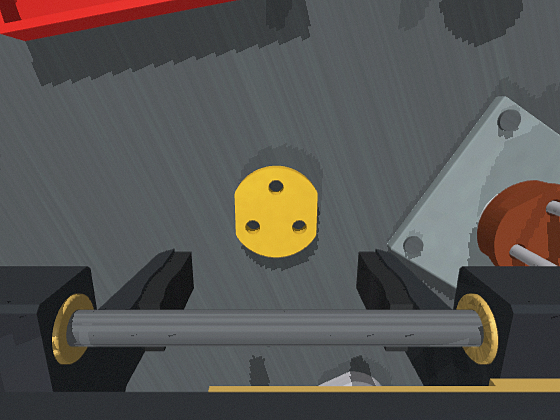

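View pics/w5.png

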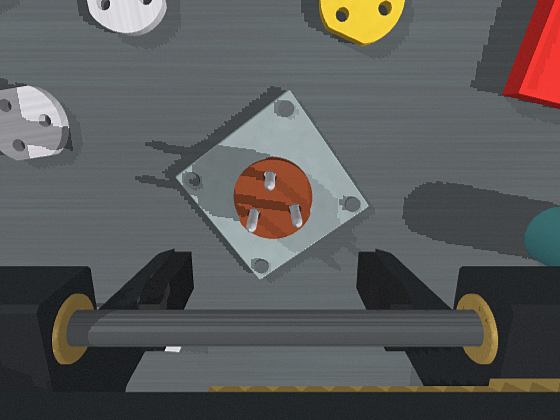

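```bash
python3 - <<'E'
from h import *
c=dict(np.load("w5.npz"))
o=disc(c,[.62,-.0025],studs=True,zr=(.02,.06),vmax=248,R=.042);show(o)
v=np.clip(cloud(c)[...,2]*4000,0,255).astype(np.uint8)[130:290,160:390]
P=clean(c);v2=np.clip(P[...,2]*4000,0,255).astype(np.uint8)[130:290,160:390]
cv2.imwrite("pics/w5z.png",cv2.resize(cv2.hconcat([v,v2]),None,fx=1.7,fy=1.7,interpolation=0))
E
```

```text
{'ctr': [0.6193, -0.0024], 'flat': 0.1464, 'ztop': 0.0448, 'grow': -0.5037, 'rms': 4.0347, 'holes': [[0.5975, -0.0047], [0.6252, 0.0151], [0.6289, -0.0181]], 'hyaw': -0.9377, 'hr': [0.0198, 0.0194, 0.0195], 'yaw': -2.9952, 'yerr': 2.1127}
```

View pics/w5z.png

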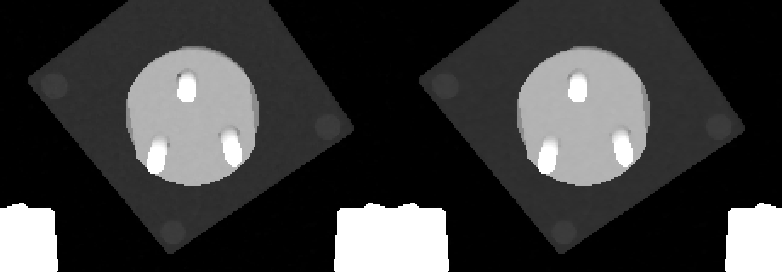

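```bash
sed -i 's|    W=onplane(c,k\[:,0\],ztop)\[:,:2\]|    k=cv2.findContours(cv2.fillConvexPoly(np.zeros_like(m),hull,1),cv2.RETR_EXTERNAL,cv2.CHAIN_APPROX_NONE)[0][0]\n&|' h.py
python3 - <<'E'
from h import *
c=dict(np.load("w5.npz"))
o=disc(c,[.62,-.0025],studs=True,zr=(.02,.06),vmax=248,R=.042);show(o)
o=disc(dict(np.load("w1.npz")),[.62,-.0025],studs=True,zr=(.02,.06),vmax=248,R=.042);show(o)
for a in(-60,-81.6,98.4):print(a,inverse_kinematics([.62,0,.05],rv(np.radians(a))))
E
```

```text
{'ctr': [0.6195, -0.0025], 'flat': 3.2522, 'ztop': 0.0448, 'grow': -0.1437, 'rms': 0.2687, 'holes': [[0.5975, -0.0047], [0.6252, 0.0151], [0.6289, -0.0181]], 'hyaw': -0.9377, 'hr': [0.0198, 0.0194, 0.0195], 'yaw': -3.031, 'yerr': 0.0608}
{'ctr': [0.6195, -0.0026], 'flat': 1.1774, 'ztop': 0.0568, 'grow': -0.0269, 'rms': 0.2633, 'holes': [[0.598, -0.0045], [0.6254, 0.0154], [0.6291, -0.0181]], 'hyaw': -0.9381, 'hr': [0.0196, 0.0195, 0.0195], 'yaw': 1.1774, 'yerr': 1.2057}
-60 [-4.01720944e-02  3.38695137e-01  1.88358619e+00 -4.44089210e-16
  9.19311324e-01  1.00702546e+00]
-81.6 [-4.01720944e-02  3.38695137e-01  1.88358619e+00 -4.44089210e-16
  9.19311324e-01  1.38401658e+00]
98.4 [-4.01720944e-02  3.38695137e-01  1.88358619e+00 -4.44089210e-16
  9.19311324e-01 -1.75757608e+00]
```

```bash
cat >> h.py <<'E'
FX=[.6198,-.0025]
def totray(xy,zc,a=np.radians(77.3),d=.003):
    manip.move_pose([*xy,.07],rv(a))
    r=lower(xy,a,.016,.003,thr=4)
    manip.set_gripper(.072);manip.dwell(.1);manip.move_linear([*xy,.12],rate=.25)
    return r
E
python3 - <<'E'
from h import *
a=np.radians(96.34)
w=grasp(FX,a,.0375,force=30,hover=.07,opening=.076)
assert .057<w<.063
manip.move_linear([*FX,.125],rate=.15);manip.dwell(.1);print("lift F",F(5))
u=np.array([.976,-.22]);t=np.array([.461,.317])
totray(t+.043*u,None)
c=cap("wrist");cv2.imwrite("pics/w6.png",c["image"]);np.savez("w6.npz",**c);show(disc(c,t+.043*u,zr=(.01,.018),vmax=248))
manip.move_pose([.62,-.0025,.18],rv(np.radians(90)))
c=cap("wrist");cv2.imwrite("pics/w7.png",c["image"]);np.savez("w7.npz",**c)
o=disc(c,[.62,-.0025],studs=True,zr=(.02,.06),vmax=248,R=.042);show(o);print(manip.state()["clock"])
E
```

```text
grasp w 0.0595 tcp [ 0.6208 -0.0027  0.0387] F [ 0.6 -1.7  4.9] t 17.4
lift F [-0.45422372 -0.01686176 -2.36034591]
lower stop cmd 0.008 tcp [0.503  0.3076 0.0087] dF [-2.3 -2.   6.7] w 0.0596 t 22.4
{'ctr': [0.5015, 0.3095], 'flat': 2.9173, 'ztop': 0.0148, 'grow': -0.2049, 'rms': 0.5745, 'holes': [[0.4821, 0.3138], [0.5075, 0.2906], [0.515, 0.3241]], 'hyaw': 0.8301, 'hr': [0.0199, 0.0199, 0.0199], 'yaw': 2.9173, 'yerr': -0.4102}
{'ctr': [0.6195, -0.0025], 'flat': 2.2137, 'ztop': 0.0349, 'grow': -0.1318, 'rms': 0.3281, 'holes': [[0.5974, -0.0046], [0.6251, 0.015], [0.6288, -0.0181]], 'hyaw': -0.9391, 'hr': [0.0198, 0.0193, 0.0195], 'yaw': -0.9279, 'yerr': 0.6374}
24.8333
```

View pics/w6.png

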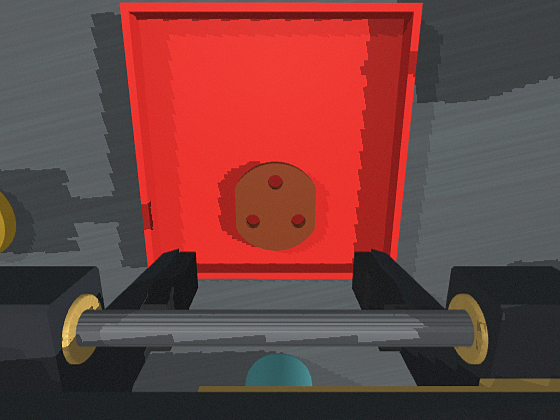

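View pics/w7.png

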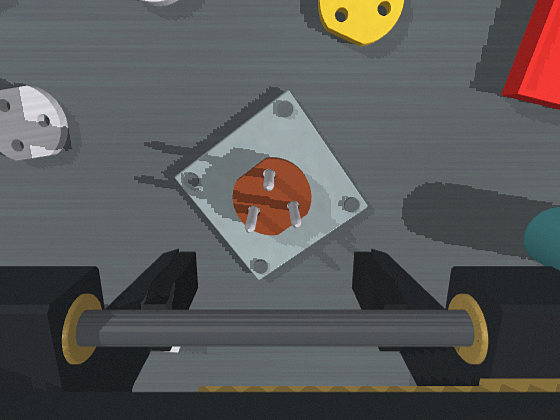

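```bash
python3 - <<'E'
from h import *
a=np.radians(36.84)
w=grasp(FX,a,.0275,force=30,hover=.08,opening=.074)
assert .057<w<.063
manip.move_linear([*FX,.125],rate=.15);manip.dwell(.1);print("lift F",F(5))
u=np.array([.976,-.22]);t=np.array([.461,.317])
totray(t-.041*u,None)
c=cap("wrist");cv2.imwrite("pics/w8.png",c["image"]);np.savez("w8.npz",**c);show(disc(c,t-.041*u,zr=(.01,.018),vmax=248,R=.042))
manip.move_pose([.45,-.0,.3],rv(np.radians(90)))
c=cap("top");cv2.imwrite("pics/top2.png",c["image"]);np.savez("top2.npz",**c);print(manip.state()["clock"])
E
```

```text
grasp w 0.0591 tcp [ 0.6203 -0.0027  0.0286] F [-2.1 -1.9  5.7] t 27.2
lift F [-0.05465285  0.0852911  -2.47834703]
lower stop cmd 0.008 tcp [0.4211 0.3261 0.0086] dF [-1.7 -1.5  7.7] w 0.0592 t 32.5
{'ctr': [0.4213, 0.3277], 'flat': 2.9196, 'ztop': 0.0149, 'grow': -0.3047, 'rms': 1.086, 'holes': [[0.408, 0.313], [0.4156, 0.3467], [0.4408, 0.323]], 'hyaw': -0.2275, 'hr': [0.0199, 0.02, 0.0199], 'yaw': -0.222, 'yerr': 0.3147}
35.0917
```

View pics/w8.png

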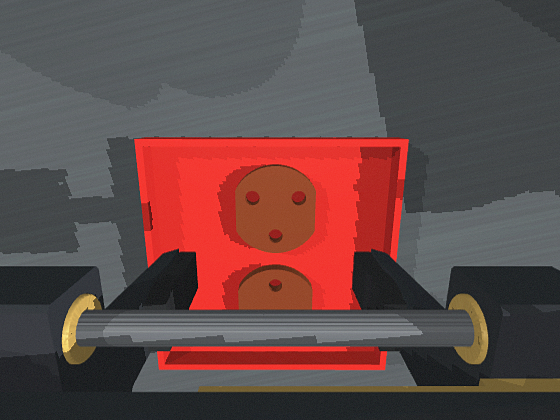

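View pics/top2.png

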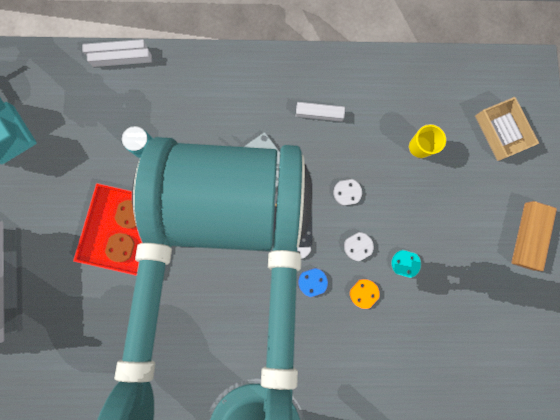

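```bash
cat >> h.py <<'E'
FIXYAW=np.radians(66.19)  # mod 120
def look(xy,a,z=.12,tag="x"):
    manip.move_pose([*xy,z],rv(a));manip.dwell(.15)
    c=cap("wrist");cv2.imwrite(f"pics/{tag}.png",c["image"]);np.savez(f"{tag}.npz",**c)
    o=disc(c,xy,vmax=248,R=.06,zr=(.006,.03));o["ctr"]=o["ctr"]+.00035*Rtool(a)[:2,2];show(o);return o
def pick(o,zt=.0025,force=35,opening=.074):
    """grasp a disc on the bench from measurement; returns (offset yaw disc-tool, d)"""
    az=np.arctan2(o["ctr"][1],o["ctr"][0]);cands=[]
    for s in(np.pi/2,-np.pi/2):
        a=wr(o["yaw"]+s,2*np.pi);j=wr(az-a,2*np.pi)
        if abs(j)<2.4:
            # place yaws
            for k in range(3):
                ap=wr(FIXYAW+s+k*2*np.pi/3,2*np.pi)
                if abs(ap)<2.3: cands.append((abs(j)+abs(ap),a,ap))
    _,a,ap=min(cands)
    w=grasp(o["ctr"],a,zt,force=force,hover=.05,opening=opening)
    if not .057<w<.063: raise SystemExit("bad grasp")
    s=manip.state();off=(o["ctr"]-s["tool_pos"][:2])@Rtool(a)[:2,2];d=s["tool_pos"][2]
    manip.move_linear([*o["ctr"],.06],rate=.12);manip.dwell(.1);print("a",np.degrees(a),"ap",np.degrees(ap),"off mm",off*1e3,"lift F",np.round(F(5),2),"w",manip.state()["gripper_width"])
    return ap,off,d
def place(ap,off,d,level):
    xy=np.array(FX)-off*Rtool(ap)[:2,2]
    p=manip.state()["tool_pos"];manip.move_linear([p[0],p[1],.14],rate=.25)
    manip.move_pose([*xy,.14],rv(ap));manip.dwell(.15)
    s=manip.state();print("above: err mm",np.round((s["tool_pos"][:2]-xy)*1e3,2))
    b=F(5);tgt=level+d
    z=.1
    manip.move_linear([*xy,z],rate=.15)
    while z>tgt+.004:
        z=max(z-.003,tgt+.004);manip.move_linear([*xy,z],rate=.05);f=F(1)-b
        if abs(f[2])>14 or np.hypot(f[0],f[1])>20: print("JAM at",z,f,"tgt",tgt);return False
    print("side F near seat",np.round(f,1))
    zs,f=lower(xy,ap,tgt+.004,tgt-.004,step=.001,thr=5,base=b)
    print("stop above expected by mm",(zs-tgt)*1e3)
    if zs-tgt>.003: return False
    manip.set_gripper(.072);manip.dwell(.1)
    manip.move_linear([*xy,.16],rate=.25);return True
E
python3 - <<'E'
from h import *
o=look(np.array([.435,-.11]),np.radians(60),tag="s1");print(manip.state()["clock"])
E
```

```text
{'ctr': [0.429, -0.0979], 'flat': 3.2518, 'ztop': 0.0119, 'grow': -0.1172, 'rms': 0.2157, 'holes': [[0.4087, -0.0997], [0.4364, -0.0793], [0.4401, -0.1136]], 'hyaw': -0.9371, 'hr': [0.0199, 0.0199, 0.0199], 'yaw': -3.0314, 'yerr': 0.005}
36.15
```

View pics/s1.png

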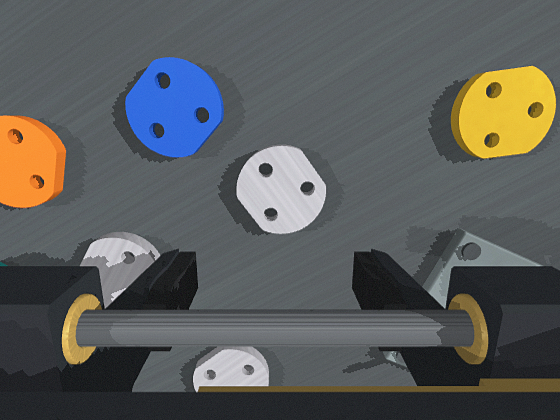

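```bash
python3 - <<'E'
from h import *
o=disc(dict(np.load("s1.npz")),[.429,-.098],vmax=248,R=.06,zr=(.006,.03));o["ctr"]=o["ctr"]+.00035*Rtool(np.radians(60))[:2,2]
r=pick(o);np.save("hold.npy",r)
ok=place(*r,.025);print(ok,manip.state()["clock"])
if ok:
    manip.move_linear([*FX,.19]);c=cap("wrist");cv2.imwrite("pics/p1.png",c["image"]);np.savez("p1.npz",**c)
    show(disc(c,FX,studs=True,zr=(.02,.06),vmax=248,R=.042))
E
```

```text
grasp w 0.0594 tcp [ 0.4294 -0.0981  0.0029] F [-0.9 -1.1  1.4] t 39.6
a -83.68780982961216 ap 36.189999999999934 off mm 0.43391552834349584 lift F [-0.16  0.   -2.91] w 0.05937399403481319
above: err mm [-0.38 -0.27]
side F near seat [ 0.1 -0.2 -0.3]
lower stop cmd 0.0269 tcp [ 0.6197 -0.0021  0.0279] dF [-2.9 -0.6  8.2] w 0.0592 t 50.7
stop above expected by mm 0.0005321658449880529
True 51.8667
{'ctr': [0.6205, -0.0013], 'flat': -0.9343, 'ztop': 0.0369, 'grow': -0.1353, 'rms': 0.2775, 'holes': [[0.5989, -0.0022], [0.6258, 0.0174], [0.6298, -0.0163]], 'hyaw': -0.9406, 'hr': [0.0193, 0.0193, 0.0197], 'yaw': -0.9343, 'yerr': 0.3628}
```

```bash
ls -la pics | tail -3
```

```text
-rw-r--r-- 1 agent agent 352658 Dec  6 22:59 w7.png
-rw-r--r-- 1 agent agent 346684 Dec  6 22:59 w8.png
-rw-r--r-- 1 agent agent 347651 Dec  6 22:53 wrist0.png
```

```bash
python3 - <<'E'
from h import *
o=look(np.array([.557,-.225]),np.radians(36),tag="s2")
assert o["rms"]<.6 and abs(o["yerr"])<2 and np.hypot(*(o["ctr"]-[.557,-.225]))<.05
r=pick(o);np.save("hold.npy",r)
ok=place(*r,.037);print(ok,manip.state()["clock"])
if ok:
    manip.move_linear([*FX,.19]);c=cap("wrist");cv2.imwrite("pics/p2.png",c["image"]);np.savez("p2.npz",**c)
    show(disc(c,FX,studs=True,zr=(.02,.07),vmax=248,R=.042))
E
```

```text
{'ctr': [0.5583, -0.2233], 'flat': 1.7203, 'ztop': 0.0108, 'grow': -0.1564, 'rms': 0.5467, 'holes': [[0.5551, -0.2034], [0.5425, -0.2354], [0.5766, -0.2303]], 'hyaw': -0.3756, 'hr': [0.0199, 0.0199, 0.0199], 'yaw': 1.7203, 'yerr': 0.0873}
grasp w 0.0593 tcp [ 0.5588 -0.2236  0.0034] F [-1.8 -0.1  5.1] t 55.0
a 8.564262333256671 ap -23.809999999999995 off mm -0.40819136104810433 lift F [ 0.05  0.06 -2.11] w 0.05950296660322659
above: err mm [-0.57 -1.44]
side F near seat [ 0.1 -0.1  0.7]
lower stop cmd 0.0394 tcp [ 0.6198 -0.0029  0.0404] dF [-2.9 -0.   8.6] w 0.0593 t 64.3
stop above expected by mm -0.059782529492513614
True 65.4417
{'ctr': [0.6196, -0.002], 'flat': 1.1709, 'ztop': 0.0478, 'grow': -0.1368, 'rms': 0.2467, 'holes': [[0.6287, 0.018], [0.6014, -0.0023], [0.6321, -0.0158]], 'hyaw': -0.9392, 'hr': [0.0197, 0.0195, 0.0195], 'yaw': 1.1709, 'yerr': 0.8981}
```

View pics/p2.png

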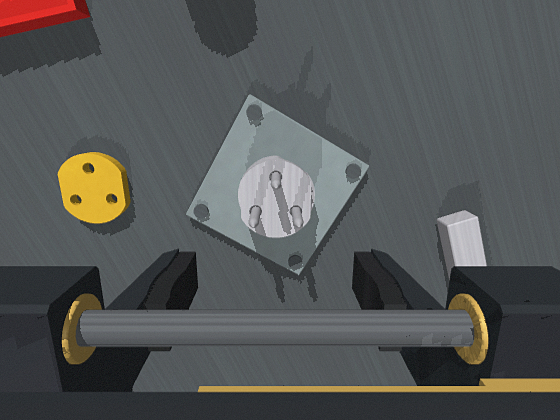

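View pics/s2.png

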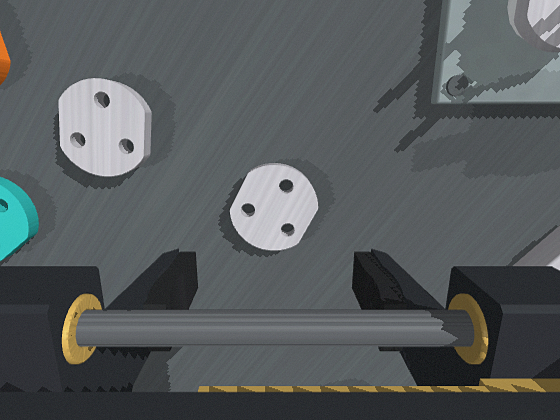

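```bash
python3 - <<'E'
from h import *
o=look(np.array([.426,-.246]),np.radians(36),tag="s3")
assert o["rms"]<.6 and abs(o["yerr"])<2 and np.hypot(*(o["ctr"]-[.426,-.246]))<.05
r=pick(o);np.save("hold.npy",r)
ok=place(*r,.0478);print(ok,manip.state()["clock"])
if ok:
    manip.move_linear([*FX,.2]);c=cap("wrist");cv2.imwrite("pics/p3.png",c["image"]);np.savez("p3.npz",**c)
    show(disc(c,FX,studs=True,zr=(.02,.08),vmax=248,R=.042))
    manip.move_pose([.46,.07,.13],rv(np.radians(-22.4)));manip.dwell(.15)
    c=cap("wrist");cv2.imwrite("pics/s4.png",c["image"]);np.savez("s4.npz",**c)
    c=cap("top");cv2.imwrite("pics/top3.png",c["image"])
    c=cap("scene");cv2.imwrite("pics/scene3.png",c["image"])
E
```

```text
{'ctr': [0.424, -0.2469], 'flat': 2.0661, 'ztop': 0.0138, 'grow': -0.2138, 'rms': 0.8656, 'holes': [[0.4144, -0.2292], [0.4135, -0.2638], [0.4437, -0.2473]], 'hyaw': -0.0263, 'hr': [0.02, 0.0199, 0.0199], 'yaw': 2.0661, 'yerr': -0.114}Traceback (most recent call last):
  File "<stdin>", line 3, in <module>
AssertionError
```

```bash
python3 - <<'E'
from h import *
o=disc(dict(np.load("s3.npz")),[.424,-.247],vmax=248,R=.045,zr=(.006,.03));o["ctr"]=o["ctr"]+.00035*Rtool(np.radians(36))[:2,2];show(o)
r=pick(o);np.save("hold.npy",r)
ok=place(*r,.0478);print(ok,manip.state()["clock"])
if ok:
    manip.move_linear([*FX,.2]);c=cap("wrist");cv2.imwrite("pics/p3.png",c["image"]);np.savez("p3.npz",**c)
    show(disc(c,FX,studs=True,zr=(.02,.08),vmax=248,R=.042))
    manip.move_pose([.46,.07,.13],rv(np.radians(-22.4)));manip.dwell(.15)
    c=cap("wrist");cv2.imwrite("pics/s4.png",c["image"]);np.savez("s4.npz",**c)
    c=cap("top");cv2.imwrite("pics/top3.png",c["image"])
    c=cap("scene");cv2.imwrite("pics/scene3.png",c["image"])
E
```

```text
{'ctr': [0.424, -0.2469], 'flat': 2.0661, 'ztop': 0.0138, 'grow': -0.2138, 'rms': 0.8656, 'holes': [[0.4144, -0.2292], [0.4135, -0.2638], [0.4437, -0.2473]], 'hyaw': -0.0263, 'hr': [0.02, 0.0199, 0.0199], 'yaw': 2.0661, 'yerr': -0.114}
grasp w 0.0596 tcp [ 0.4247 -0.2476  0.0037] F [-1.4 -0.2  6.7] t 68.8
a 28.378866494177093 ap -23.809999999999995 off mm -0.9734350344787279 lift F [ 0.04  0.18 -2.84] w 0.05934203970954606
above: err mm [-0.56 -1.07]
side F near seat [-0.5 -0.1  0.7]
lower stop cmd 0.0505 tcp [ 0.6197 -0.0034  0.0516] dF [-3.6  0.3  8. ] w 0.0592 t 77.5
stop above expected by mm 0.12106786984644041
True 78.6083
{'ctr': [0.6199, -0.0018], 'flat': 1.1623, 'ztop': 0.0617, 'grow': -0.1466, 'rms': 0.2631, 'holes': [[0.6283, 0.0176], [0.6012, -0.0027], [0.6319, -0.0164]], 'hyaw': -0.9379, 'hr': [0.0197, 0.0194, 0.0196], 'yaw': 1.1623, 'yerr': 0.3315}
```

View pics/s4.png

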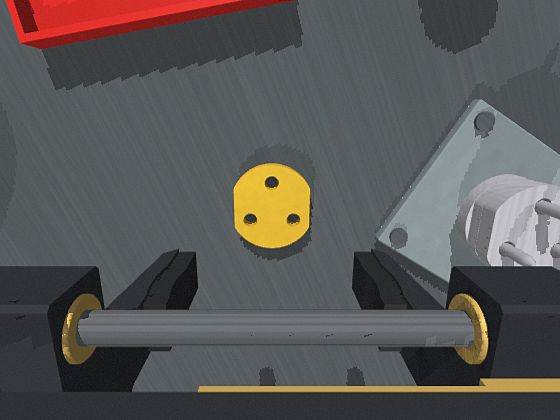

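View pics/scene3.png

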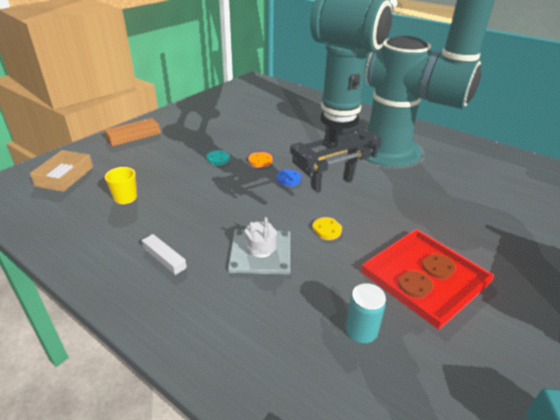

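View pics/top3.png

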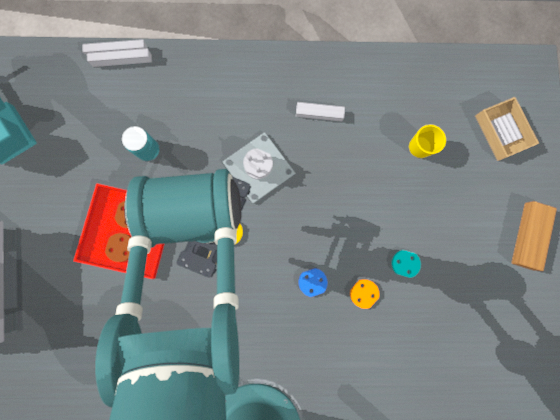

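```bash
python3 - <<'E'
from h import *
for n in("top","scene"):
    c=cap(n);P=clean(c);z=P[...,2];m=((z>.006)&(z<.03)).astype(np.uint8)
    k,l,st,ce=cv2.connectedComponentsWithStats(m)
    for i in range(1,k):
        if st[i,4]>100: print(n,ce[i].round(),st[i,4],np.median(P[l==i],0).round(3),c["image"][l==i].mean(0).round())
o=disc(dict(np.load("s4.npz")),[.46,.07],vmax=248,R=.045,zr=(.006,.03));o["ctr"]=o["ctr"]+.00035*Rtool(np.radians(-22.4))[:2,2];show(o)
E
```

```text
top [116.  53.] 1046 [0.903 0.354 0.029] [193. 188. 189.]
top [510. 127.] 990 [ 0.725 -0.647  0.014] [170. 185. 199.]
top [ 19. 131.] 384 [0.7   0.58  0.019] [124. 120.  61.]
top [320. 111.] 663 [ 0.759 -0.158  0.025] [211. 206. 208.]
top [489. 136.] 309 [ 0.701 -0.588  0.018] [114. 163. 197.]
top [259. 168.] 1894 [ 0.613 -0.011  0.012] [180. 178. 168.]
top [428. 141.] 142 [ 0.69  -0.435  0.018] [  0. 156. 179.]
top [ 94. 229.] 756 [0.458 0.395 0.02 ] [ 37.  48. 218.]
top [120. 215.] 230 [0.495 0.327 0.015] [ 46.  92. 197.]
top [522. 236.] 428 [ 0.449 -0.652  0.018] [ 84. 137. 188.]
top [ 12. 280.] 1321 [0.342 0.564 0.02 ] [85. 83. 78.]
top [117. 248.] 639 [0.418 0.329 0.015] [ 50.  94. 193.]
top [154. 264.] 209 [0.374 0.238 0.019] [ 36.  49. 230.]
top [406. 264.] 575 [ 0.381 -0.363  0.012] [170. 173.   4.]
top [312. 283.] 584 [ 0.336 -0.136  0.012] [224. 133.  59.]
top [364. 294.] 597 [ 0.31  -0.26   0.012] [  4. 178. 252.]
top [260. 401.] 1479 [ 0.073 -0.016  0.013] [137. 136.  85.]
scene [170.  12.] 386 [-0.74  -1.882  0.018] [100. 131.  83.]
scene [440.   2.] 122 [-2.303 -0.688  
[... 591 characters left out ...]
7.] 484 [ 0.747 -0.592  0.018] [104. 155. 196.]
scene [288. 177.] 275 [ 0.341 -0.134  0.011] [205. 110.  60.]
scene [125. 196.] 171 [ 0.693 -0.389  0.018] [ 15. 213. 234.]
scene [327. 227.] 431 [0.462 0.071 0.011] [ 15. 209. 238.]
scene [260. 255.] 1784 [0.641 0.015 0.011] [174. 175. 162.]
scene [426. 276.] 3412 [0.477 0.319 0.015] [ 45.  62. 189.]
scene [164. 253.] 751 [ 0.77  -0.148  0.024] [208. 206. 206.]
scene [360. 334.] 285 [0.691 0.285 0.019] [151. 149.  81.]
{'ctr': [0.4599, 0.07], 'flat': 1.165, 'ztop': 0.0118, 'grow': -0.1349, 'rms': 0.2538, 'holes': [[0.4677, 0.0889], [0.4403, 0.0678], [0.4722, 0.0546]], 'hyaw': -0.9169, 'hr': [0.02, 0.0199, 0.0199], 'yaw': 1.165, 'yerr': -0.717}
```

```bash
python3 - <<'E'
from h import *
o=disc(dict(np.load("s4.npz")),[.46,.07],vmax=248,R=.045,zr=(.006,.03));o["ctr"]=o["ctr"]+.00035*Rtool(np.radians(-22.4))[:2,2]
r=pick(o);np.save("hold.npy",r)
ok=place(*r,.0617);print(ok,manip.state()["clock"])
if ok:
    manip.move_linear([*FX,.21]);c=cap("wrist");cv2.imwrite("pics/p4.png",c["image"]);np.savez("p4.npz",**c)
    show(disc(c,FX,studs=True,ztop=.0737,vmax=248,R=.042))
    P=clean(c);q=P[...,2][(np.hypot(P[...,0]-FX[0],P[...,1]-FX[1])<.03)];print(np.percentile(q,[5,25,50,75]))
    manip.move_pose([.45,-.3,.3],rv(np.radians(0)))
    c=cap("scene");cv2.imwrite("pics/scene4.png",c["image"]);c=cap("top");cv2.imwrite("pics/top4.png",c["image"]);print(manip.state()["clock"])
E
```

```text
grasp w 0.0594 tcp [0.4609 0.0702 0.0036] F [-1.2  0.7  6.7] t 81.9
a -23.250404557484977 ap -23.809999999999995 off mm 0.5604742894003297 lift F [-0.18  0.25 -2.69] w 0.059326216350370206
above: err mm [-1.95  0.91]
side F near seat [ 0.7 -0.5  0.2]
lower stop cmd 0.0643 tcp [ 0.6204 -0.002   0.0655] dF [-2.4  0.3  7.3] w 0.0595 t 89.1
stop above expected by mm 0.11247568961070264
True 90.0833
{'ctr': [0.6197, -0.0022], 'flat': 1.1679, 'ztop': 0.0737, 'grow': -0.1245, 'rms': 0.2609, 'holes': [[0.6283, 0.0168], [0.6006, -0.0036], [0.6318, -0.0173]], 'hyaw': -0.94, 'hr': [0.0198, 0.0198, 0.0197], 'yaw': 1.1679, 'yerr': 0.7713}
[0.07347809 0.28593448 0.29040596 0.30767864]
92.05
```

View pics/p4.png

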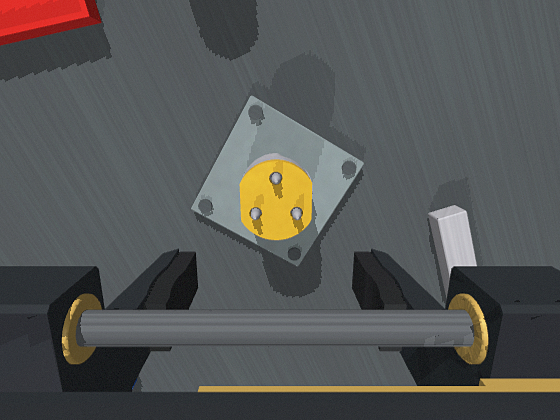

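View pics/scene4.png

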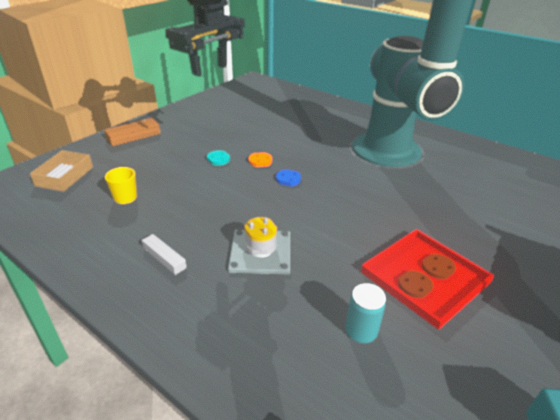

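View pics/top4.png

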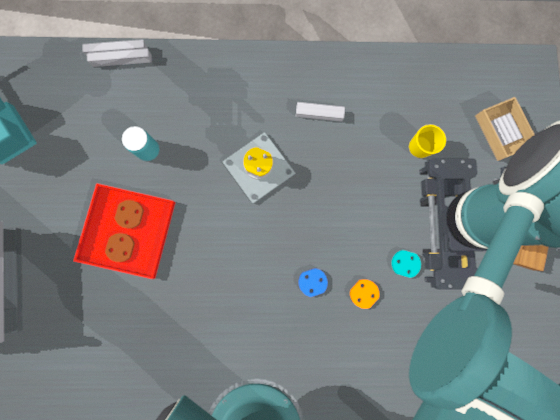

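```bash
python3 - <<'E'
from h import *
c=dict(np.load("p4.npz"));P=clean(c);H,S,V=cv2.split(cv2.cvtColor(c["image"],cv2.COLOR_BGR2HSV))
m=(H>20)&(H<35)&(S>140);m[248:]=0;m&=np.abs(P[...,2]-.0737)<.006
q=P[m];A=np.c_[q[:,:2]-FX,np.ones(len(q))];k=np.linalg.lstsq(A,q[:,2],rcond=None)[0];print("tilt deg",np.degrees(k[:2]),"z",k[2],len(q))
order.close_job();print(manip.state()["clock"])
E
```

```text
tilt deg [-0.02990648 -0.15242524] z 0.07362316355509664 4462
the job is handed in; nothing more can be done
the job is handed in; nothing more can be done
```

The job is done and handed in at about 92 s of the 210 s allowed. I lifted the clamp plate off and set it on the bench, and laid both worn spacers flat in the red tray. Then I put the three new grey spacers on the studs and the clamp plate back on last. Scans with the top and scene cameras found no fourth grey spacer. One spacer had been knocked aside during the run, so I measured it again before gripping it.

**Stack:** Each disc was lowered until I felt contact (7–9 N), and the fingers opened only then. All four stopped within 0.2 mm of the expected height. The stack's top surface measures 73.6 mm, against about 73.7 mm predicted from the measured thicknesses, and is tilted by less than 0.2°.

**Worn spacers:** In the tray, their tops measure 14.8 and 14.9 mm, against the 15 mm expected.

**Bystanders:** The tin, bar, pot and look-alike discs were never gripped, and the last pictures show them where they were.

**Checks that disagreed:**
- One outline fit on the third spacer missed its limit (0.87 mm against 0.6 mm). Its holes agreed with the fitted centre to about 0.2 mm, so I went ahead, and it seated normally.
- The overhead and scene cameras differed from the wrist camera by a few millimetres, so I placed everything at the fixture and the grasps by the wrist camera. I took the tray's position from the two fixed cameras, which disagreed by up to 7 mm, within the clearance there.

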